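Open the sample changer's sprung hood, load a pot and index the carousel

TASK

Load the amber sample pot that stands on the desk into the sample changer: lift the clear hood by its bar handle and swing it back past the point where its spring takes over, so that it stays fully open by itself, then set the pot right down in the empty holder at the front of the carousel. Then turn the carousel by the black bar at its centre one click clockwise (seen from above), so that the pot joins the others on the left and the next empty holder comes to the front. Keep the pot upright, leave the hood standing open, and do not disturb the other things on the desk.

Things in the scene. Friction and masses are not known exactly. Their poses are not given: they have to be found in the camera images.
- changer: Sample changer, fixed on the desk: white base 216 (x) x 196 (y) x 36 mm high with a sunk turntable; at the rear a column and two side fins, 138 mm high, carry the clear hood. Origin: on the desk, under the turntable's axis, at the base's centre. Own axes: -x its front (display, three keys), +y its left, z up. A small gas spring sits outside the left fin, up to 17 mm beyond the base.
- hood (a joint): Hinge of the hood (0.34 kg), rad: 0 shut, 2.0 fully open against its stop, leaning back. Front edge goes up and back. The gas spring works over centre: below about 1.0 rad spring and weight press it shut (0.75 N m when the lift begins, 4 N at the handle, falling to 0 at 1.0 rad); beyond that the spring swings it on, damped, to 2.0 and holds it (0.1 N m at 1.15 rad, 0.45 N m when open).
- hood_hinge (a point): Point on the hood's hinge axis (parallel to the changer's y), midway across: 98 mm behind the turntable's axis (changer's +x), 130 mm above the desk. With the hood fully open its side panels, 86 mm either side of the middle, reach at most 60 mm in front of this axis, all above 150 mm.
- hood_grip (a point): Middle of the hood's handle, moving with it: a round black bar 14 mm thick along the changer's y, between two posts 104 mm apart, 46 mm clear of the hood's sloping front. Shut: 190 mm in front of the hinge axis, 42 mm above it (172 mm above the desk); the hood's flat top, 152 mm up, begins 50 mm behind it. Arc radius 195 mm; highest point 325 mm above the desk, near 1.35 rad.
- carousel (a joint): Turntable, rad: 0 at the start, grows clockwise seen from above. A spring roller clicks it into five rests 1.257 rad (72 deg) apart; let go, it falls into the nearest; 0.12 N m to leave one. Five round holders, 24 mm high, 46 mm inside, 52 mm outside diameter, on a 57 mm radius. At 0 one is exactly in front; the next two clockwise (left) hold pots like the loose one; the other three are empty.
- turn_bar (a point): Middle of the black bar on the post at the turntable's centre, by which it is turned by hand: 16 mm thick, 62 mm long, from 116 to 142 mm above the desk (this point at 129); it stands above the pots in the holders, whose tops are at 105 mm. At carousel = 0 its length lies along the changer's y axis; it turns with the carousel.
- pocket (a point): Centre of the floor of the holder to be loaded (the front one at the start): 57 mm in front of the turntable's axis, 30 mm above the desk. It turns with the carousel; its z axis points up.
- sample_pot: The one loose amber pot with a white screw lid, 40 mm in diameter, 75 mm high, about 70 g, standing on the desk to the right of the changer; lid 39 mm wide, from 61 to 75 mm up. Origin: centre of its underside, z up.
- loaded_pot_1: Amber pot like the loose one, already standing in the front left holder of the turntable, to stay in it. Origin: centre of its underside.
- loaded_pot_2: Amber pot like the loose one, already standing in the rear left holder of the turntable, to stay in it. Origin: centre of its underside.
- carton: White reagent carton, 55 x 55 x 95 mm, loose; a bystander. Origin: centre of its underside.
- bench_timer: White bench timer, 62 x 62 x 19 mm, loose; a bystander. Origin: centre of its underside.
- slides: Green slide box, 92 x 101 x 31 mm, loose; a bystander. Origin: centre of its underside.
- dish: Petri dish, 60 mm in diameter, 14 mm high, loose; a bystander. Origin: centre of its underside.
Mind the look-alikes: they are no part of the job. What is shaped like the sample_pot but red is not meant.

How it is judged:
By the outcome, as a careful person would: the job done as asked, in the order asked, and still so for the second after the job is handed in, with the robot touching nothing.
It also fails if it takes over 72 s, if anything falls off the work surface, if the arm or the gripper's body presses on something with over 40 N, if the wrist force passes 120 N, or if a joint passes its speed limit or range.

ROBOT

A 6-joint arm with a two-finger parallel gripper is mounted at the origin on a cart in front of the work surface, level with it; the furniture and walls round the work are solid. World frame = base frame: x ahead of the robot, y to its left, z up, the work surface at z = 0. Lengths are in mm, angles in degrees, forces in N, time in s.
With the tool pointing down it reaches from about 250 to 775 mm from the base axis. Payload 4 kg.
Tool frame: the origin (TCP) lies between the finger pads; the fingertips stand 14 mm ahead of it and the grasp point (between the pads) lies 5 mm behind it; z points along the fingers, x is the direction in which the jaws open and shut, and the axes are right-handed (so a half turn about z gives the same grasp; the last joint's range is limited). The gripper opens to 94 mm and grips with 3 to 60 N. Pads are 16 mm wide; open, the fingers measure 119 mm over their backs; the gripper's body (75 mm by 177 mm) begins 78 mm behind the grasp point.
Start: joints at [62.447, 4.996, 78.535, -0, 96.463, -5.907], TCP at [202.892, 511.227, 219.506] pointing down, gripper open.
Joint ranges: [-177.83, 177.83], [-43.37, 116.18], [15.69, 146.23], [-61.86, 241.86], [9.47, 152.12], [-147.06, 147.06]. Speed limits (degrees/s): [159.86, 159.86, 180, 180, 180, 180].

INTERFACE

Orientations are given as [roll, pitch, yaw] about the fixed x, y, z axes, in that order (R = Rz(yaw) Ry(pitch) Rx(roll)).
In Python, from cell import monitor, viewer, hand_in gives the robot as it stands.
- The arm moves only by the tool servo_tool, never from a script. Its arguments are lists of equal length, an entry for each row: "slide": the shift along the tool's x, y, z in mm, a list of three; "rot": the turn, a rotation vector about the tool's x, y, z in rad, a list of three; "grip": the opening, from 0 (shut) to 1 (fully open). A call has 1 to 8 rows; each row shifts and turns the commanded pose from where the row before left it, along the tool's axes as they then stand; what a row does not reach is not made up. A row lasts 1/8 s, in which the tool goes at most 62.5 mm and 10.7 degrees, less where a joint would pass 70% of its speed; a pose out of reach is approached as far as the arm can. A call with a gripper value outside its range is refused whole. The fingers move at their own pace and stop on an object; "grip_force" is the grip in N (left out, the last holds). Time passes only in rows, so rows that do not move let the fingers close. It gives the time, the measured TCP pose, the force and the opening at its end, in the units of the state.
- monitor.read_state(): the state, without advancing time (a new reading comes with each control period).
- viewer.camera(name): name is "side" or "top"; returns a dict with "frame" (384x512x3 uint8, red, green, blue), "range_z" (384x512 float32, mm along the optical axis (not along the pixel's ray), 0 where there is no reading), "intrinsics" (3x3 intrinsics, pixels), "dist" ([k1, k2, p1, p2, k3] as OpenCV has them; the pictures are not rectified), "cam_to_world" (4x4, takes a point from camera to world coordinates). Camera axes: x right, y up, looking along -z (the intrinsics and any distortion apply to the point x, -y, -z); pixel columns grow to the right and rows downward; lengths in mm; the calibration is good to about 2 mm. A picture is of the moment at which its call begins.
- hand_in(): hands the job in, once; it reports no verdict.
The state is a dict: "t": time; "q": joint angles; "qvel": joint speeds; "joint_efforts": joint torques, N m; "ee_pos": TCP position; "orientation": TCP orientation; "contact_force": force on the tool from outside, world axes, zero at the start; "ft_torque": the same for the moment, N m; "grip_width": finger opening in mm.
Only numpy, scipy, OpenCV 4.12 (cv2) and the standard library are available. Lean on these libraries where they do the work, as an engineer would, in place of code of your own. Each camera call takes 0.05 s, during which the arm holds its last target.

## Working session

There is one attempt and no reset: what is moved stays moved. The work goes in short steps, Python scripts to look and compute and a tool call to move; the robot and the scene stay as the last step left them, time stands still between calls to the robot, and variables do not carry over. Pictures are saved under pics/ and viewed, and the job is handed in when it is done.

Besides the shell and the picture viewer there is one more tool, called after ">>>" by a JSON object that holds its "fn" and its "kwargs", one argument or row to a line. servo_tool: Moves the arm, as the interface text tells. Its arguments: {"type":"object","properties":{"slide":{"type":"array"},"rot":{"type":"array"},"grip":{"type":"array"},"grip_force":{"type":"number"}},"required":["slide","rot","grip"]}

```bash
ls; mkdir -p pics
cat > h.py <<'E'
import numpy as np, cv2
from cell import monitor, viewer, hand_in
def grab(n):
    c=viewer.camera(n); np.savez('last_%s.npz'%n,**c); return c
def load(n): return dict(np.load('last_%s.npz'%n))
def ray(c,u,v):
    p=cv2.undistortPoints(np.array([[[u,v]]],float),c['intrinsics'],np.array(c['dist'],float))[0,0]
    d=np.array([p[0],-p[1],-1.]); T=np.array(c['cam_to_world']); return T[:3,3],T[:3,:3]@d
def onz(c,u,v,z):
    o,d=ray(c,u,v); return o+d*(z-o[2])/d[2]
def pt(c,u,v):
    o,d=ray(c,u,v); return o+d*float(c['range_z'][int(round(v)),int(round(u))])
def proj(c,P):
    T=np.array(c['cam_to_world']); q=T[:3,:3].T@(np.array(P,float)-T[:3,3]); q=q*[1,-1,-1]
    return cv2.projectPoints(q.reshape(1,1,3),np.zeros(3),np.zeros(3),c['intrinsics'],np.array(c['dist'],float))[0].ravel()
E
python3 - <<'E'
from h import *
for n in('top','side'):
    c=grab(n); cv2.imwrite(f'pics/{n}0.png',cv2.resize(c['frame'][:,:,::-1],(800,600),interpolation=cv2.INTER_CUBIC)); print(n,np.round(c['cam_to_world'],3).tolist(),c['intrinsics'].tolist(),c['dist'])
print(monitor.read_state())
E
```

```text
pics
top [[-0.021, 0.981, -0.192, 300.873], [-1.0, -0.019, 0.013, -121.253], [0.009, 0.192, 0.981, 1360.031], [0.0, 0.0, 0.0, 1.0]] [[404.29919519915535, 0.0, 256.3658222717176], [0.0, 404.29919519915535, 190.72337373428056], [0.0, 0.0, 1.0]] [-0.05936828  0.          0.          0.          0.        ]
side [[0.955, 0.2, -0.221, 247.527], [-0.298, 0.597, -0.745, -997.106], [-0.017, 0.777, 0.63, 860.239], [0.0, 0.0, 0.0, 1.0]] [[418.8061154233268, 0.0, 255.8573697661234], [0.0, 418.8061154233268, 194.0960754340075], [0.0, 0.0, 1.0]] [-0.07663327  0.          0.          0.          0.        ]
{'t': 0.1, 'q': array([ 6.24469424e+01,  5.03438342e+00,  7.86164340e+01, -1.99993482e-03,
        9.64627907e+01, -5.90873449e+00]), 'qvel': array([ 0.02038009, -0.04654617, -0.09782854,  0.04981966, -0.1036938 ,
       -0.08276008]), 'joint_efforts': array([ 2.37439912e-03, -3.41253126e+01, -3.03301978e+01,  7.20875454e-02,
        3.03705095e-02, -9.03192426e-05]), 'ee_pos': array([202.67247237, 510.78617319, 218.42279558]), 'orientation': array([-1.79990282e+02,  1.13209211e-01,  6.83554634e+01]), 'contact_force': array([ 0.04074382,  0.01688036, -0.66709554]), 'ft_torque': array([-0.01031202, -0.01252062,  0.02459811]), 'grip_width': 93.77462253817885}
```

View pics/top0.png

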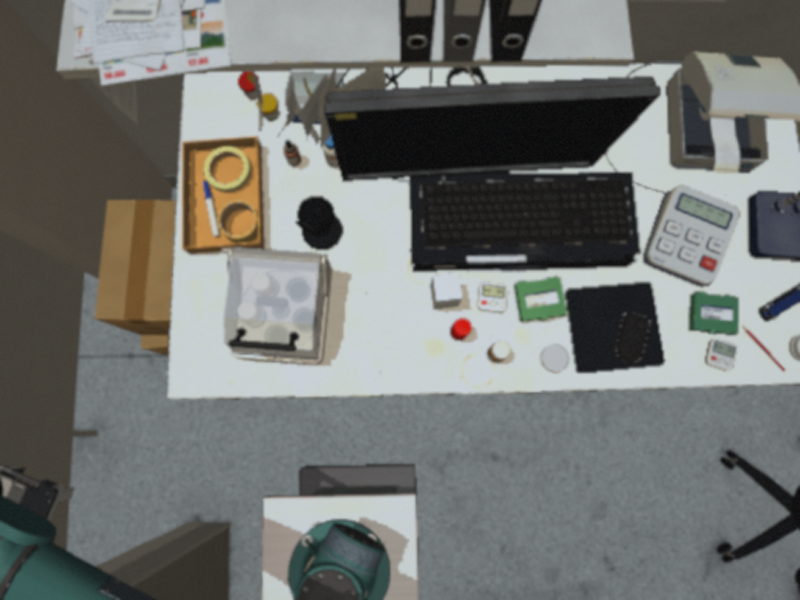

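View pics/side0.png

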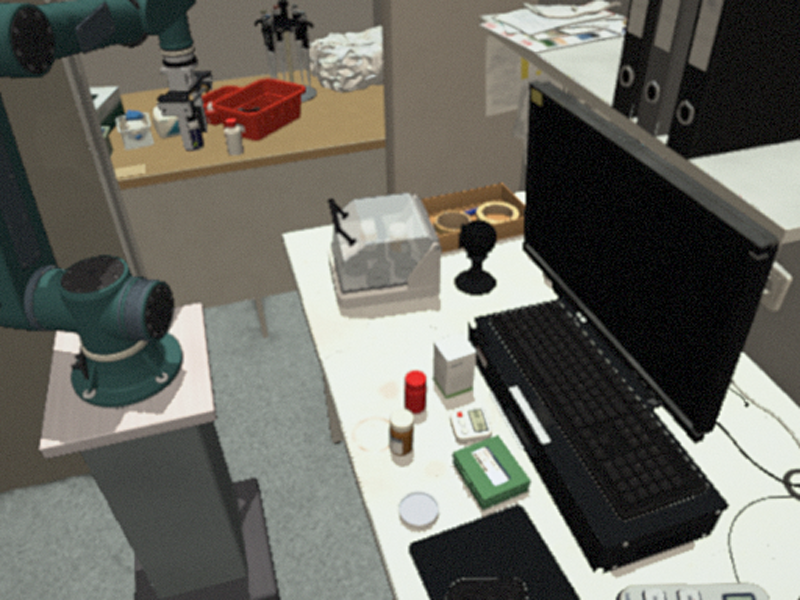

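The top view shows the changer at about (280,305) and its handle bar at (235–297,340). The white-lidded amber pot is at (500,350) in top and (401,435) in side. The red pot at (461,328) in top and (415,392) in side is the look-alike. I'll enlarge the crops to confirm.

Run:
```python
from h import *
c=load('top');f=c['frame'][:,:,::-1]
a=cv2.resize(f[150:240,135:225],(600,600),interpolation=cv2.INTER_CUBIC)
cv2.imwrite('pics/cr1.png',a)
b=cv2.resize(f[170:250,265:375],(800,582),interpolation=cv2.INTER_CUBIC);cv2.imwrite('pics/cr2.png',b)
c=load('side');f=c['frame'][:,:,::-1]
b=cv2.resize(f[205:310,225:345],(680,595),interpolation=cv2.INTER_CUBIC);cv2.imwrite('pics/cr3.png',b)
b=cv2.resize(f[110:205,195:295],(630,598),interpolation=cv2.INTER_CUBIC);cv2.imwrite('pics/cr4.png',b)
```

```text
(no output)
```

View pics/cr1.png

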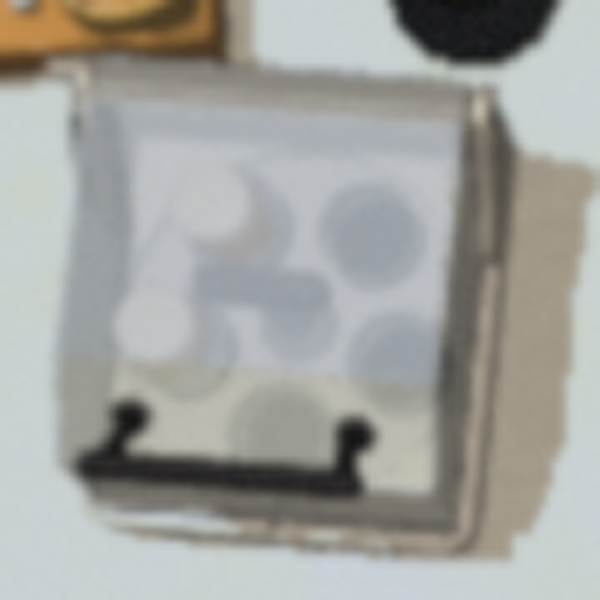

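View pics/cr2.png

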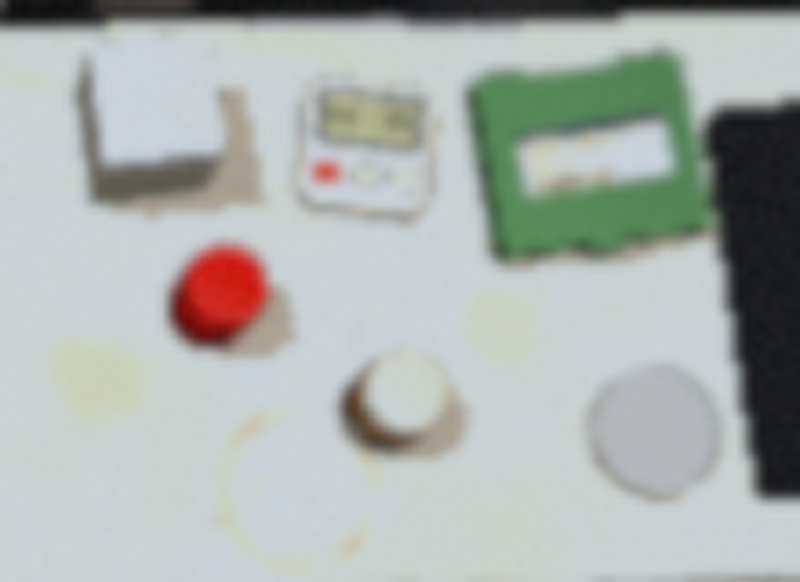

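View pics/cr3.png

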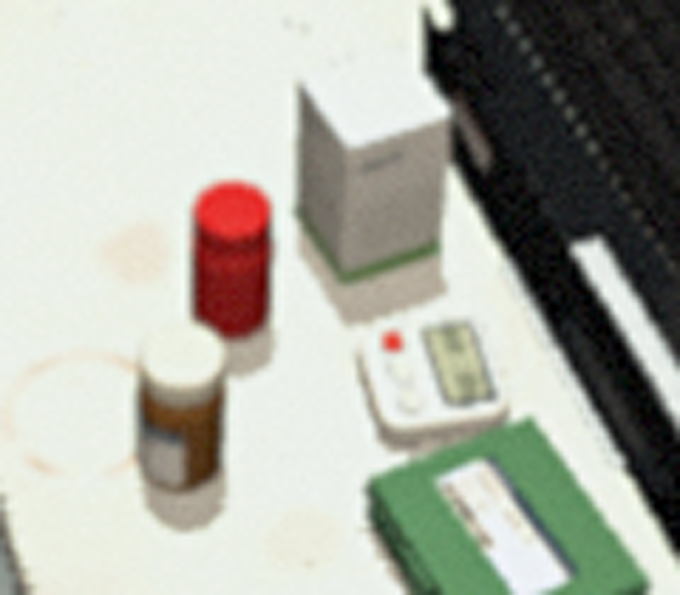

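View pics/cr4.png

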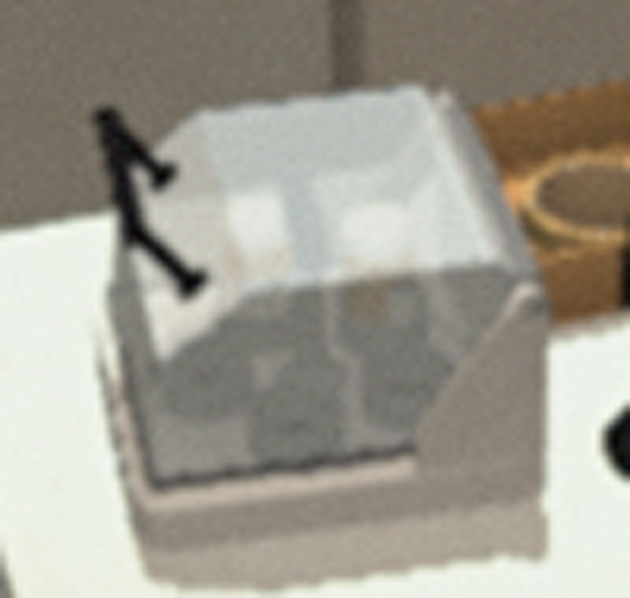

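Run:
```python
from h import *
c=load('top')
cr=lambda x,y,ox,oy,s:((x+.5)/s-.5+ox,(y+.5)/s-.5+oy)
# handle by mask
f=c['frame'].astype(int); m=(f.sum(2)<150); 
ys,xs=np.nonzero(m[215:228,140:195]);ys+=215;xs+=140
print('bar px',xs.min(),xs.max())
co=np.polyfit(xs,ys,1);
L=onz(c,xs.min()-.0,np.polyval(co,xs.min()),172);R=onz(c,xs.max(),np.polyval(co,xs.max()),172)
print('handle',L,R,(L+R)/2,np.linalg.norm(R-L),np.degrees(np.arctan2(*(L-R)[1::-1]))) 
L,R=[onz(c,*cr(*p,135,150,6.667),172) for p in((85,466),(358,488))]; print(L,R,(L+R)/2,np.linalg.norm(L-R), 'axis y dir deg',np.degrees(np.arctan2((L-R)[1],(L-R)[0])))
# left axis dir
for nm,p,z in(('FR base',(468,545),36),('FL',(82,508),36)): print(nm,onz(c,*cr(*p,135,150,6.667),z))
# top hinge corners z=138 fins
for p in((78,70),(483,92)): print('fin rear',onz(c,*cr(*p,135,150,6.667),138))
# pot
for p in((406,390),): print('pot top',onz(c,*cr(*p,265,170,7.273),75),'red',onz(c,*cr(224,287,265,170,7.273),75))
s=load('side')
for p,z in (((183,362),75),((180,470),0)): print('pot side',onz(s,*cr(*p,225,205,5.667),z))
for p in((104,118),(132,240)): print('bar side',onz(s,*cr(*p,195,110,6.3),172))
for nm,p,z in(('base FR',(150,500),36),('base RR',(545,460),36)): print(nm,onz(s,*cr(*p,195,110,6.3),z))
print('screen edge, webcam', [pt(c,u,v) for u,v in((204,135),(200,150),(220,112))])
```

```text
bar px 148 189
handle [452.53014355 185.85615079 172.        ] [447.36471741  64.15615626 172.        ] [449.94743048 125.00615352 172.        ] 121.80956569510522 87.56960064417557
[452.71114103 187.87227159 172.        ] [440.73314281  66.2428206  172.        ] [446.72214192 127.0575461  172.        ] 122.21782107629105 axis y dir deg 84.3756797969669
FR base [427.61950576  33.34349499  36.        ]
FL [449.2654467  224.15646517  36.        ]
fin rear [644.32548333 205.84102637 138.        ]
fin rear [629.77920065  15.11365095 138.        ]
pot top [ 442.411556   -340.47600801   75.        ] red [ 489.79161484 -262.02292486   75.        ]
pot side [ 439.50166143 -345.22025531   75.        ]
pot side [ 437.38184832 -343.60318143    0.        ]
bar side [452.00721229 188.06504104 172.        ]
bar side [439.53640282  69.36169563 172.        ]
base FR [431.44231647  40.28062705  36.        ]
base RR [631.69777463   7.97287134  36.        ]
screen edge, webcam [array([718.67070085,  23.5900873 , 150.283716  ]), array([688.08125075,  43.49251034,  90.76603931]), array([799.49840895, -25.78381816, 137.80425512])]
```

Run:
```python
from h import *
cr=lambda x,y,ox,oy,s:((x+.5)/s-.5+ox,(y+.5)/s-.5+oy)
c=load('top');s=load('side')
T=[(('pot1'),(152,325),105,(-17.6,54.2)),('pot2',(214,205),105,(46.1,33.5)),('bar',(263,287),142,(0,0)),('hL',(85,466),172,(-92,60)),('hR',(358,488),172,(-92,-60)),('emptyRR',(373,235),54,(46.1,-33.5)),('fr',(283,428),54,(-57,0))]
S=[('pot1s',(258,215),105,(-17.6,54.2)),('pot2s',(375,232),105,(46.1,33.5)),('hLs',(104,118),172,(-92,60)),('hRs',(132,240),172,(-92,-60))]
A=[];B=[];N=[]
for n,p,z,q in T: A.append(q);B.append(onz(c,*cr(*p,135,150,6.667),z)[:2]);N.append(n)
for n,p,z,q in S: A.append(q);B.append(onz(s,*cr(*p,195,110,6.3),z)[:2]);N.append(n)
A=np.array(A);B=np.array(B)
for sel in (list(range(len(A))),list(range(7)),list(range(7,11)),[0,1,2,3,4,7,8,9,10]):
    a=A[sel];b=B[sel];ac=a-a.mean(0);bc=b-b.mean(0)
    th=np.arctan2((ac[:,0]*bc[:,1]-ac[:,1]*bc[:,0]).sum(),(ac*bc).sum())
    R=np.array([[np.cos(th),-np.sin(th)],[np.sin(th),np.cos(th)]]);t=b.mean(0)-R@a.mean(0)
    print(np.degrees(th),t); print([(N[i],*np.round(B[i]-R@A[i]-t,1)) for i in sel])
```

```text
-6.612730375239951 [537.72005531 116.98154339]
[('pot1', np.float64(1.4), np.float64(2.5)), ('pot2', np.float64(-1.9), np.float64(2.2)), ('bar', np.float64(0.3), np.float64(-1.2)), ('hL', np.float64(-0.5), np.float64(0.7)), ('hR', np.float64(1.3), np.float64(-1.7)), ('emptyRR', np.float64(0.6), np.float64(0.4)), ('fr', np.float64(3.6), np.float64(-1.7)), ('pot1s', np.float64(1.4), np.float64(2.5)), ('pot2s', np.float64(-5.1), np.float64(-6.0)), ('hLs', np.float64(-1.2), np.float64(0.9)), ('hRs', np.float64(0.1), np.float64(1.4))]
-5.807956423103853 [538.55490318 117.48262487]
[('pot1', np.float64(1.3), np.float64(2.2)), ('pot2', np.float64(-2.3), np.float64(1.0)), ('bar', np.float64(-0.6), np.float64(-1.7)), ('hL', np.float64(-0.4), np.float64(1.4)), ('hR', np.float64(-0.2), np.float64(-0.9)), ('emptyRR', np.float64(-0.7), np.float64(-0.7)), ('fr', np.float64(2.9), np.float64(-1.4))]
-8.035594813146965 [535.84839364 115.77684255]
[('pot1s', np.float64(1.9), np.float64(3.4)), ('pot2s', np.float64(-3.9), np.float64(-3.6)), ('hLs', np.float64(-1.1), np.float64(0.0)), ('hRs', np.float64(3.2), np.float64(0.1))]
-6.820540093406744 [537.15964234 117.00713776]
[('pot1', np.float64(1.7), np.float64(2.5)), ('pot2', np.float64(-1.4), np.float64(2.4)), ('bar', np.float64(0.8), np.float64(-1.2)), ('hL', np.float64(-0.2), np.float64(0.4)), ('hR', np.float64(2.0), np.float64(-2.1)), ('pot1s', np.float64(1.8), np.float64(2.4)), ('pot2s', np.float64(-4.7), np.float64(-5.9)), ('hLs', np.float64(-0.9), np.float64(0.6)), ('hRs', np.float64(0.9), np.float64(1.0))]
```

>>> {"fn": "servo_tool", "kwargs": {
  "slide": [
    [0,0,-7],
    [0,0,-7],
    [0,0,-7],
    [0,0,-7],
    [0,0,-7],
    [0,0,-7],
    [0,0,-7],
    [0,0,-7]
  ],
  "rot": [
    [0,0,0.162],
    [0,0,0.162],
    [0,0,0.162],
    [0,0,0.162],
    [0,0,0.162],
    [0,0,0.162],
    [0,0,0.162],
    [0,0,0.162]
  ],
  "grip": [1,1,1,1,1,1,1,1]
}}

```text
t: 1.1
ee_pos: [202.8, 511.0, 275.0]
orientation: [179.9, 0.0, -6.2]
contact_force: [-0.5, 0.1, 0.4]
grip_width: 94.0
```

>>> {"fn": "servo_tool", "kwargs": {
  "slide": [
    [32,40,0],
    [32,40,0],
    [32,40,0],
    [32,40,0],
    [32,40,0],
    [32,40,0],
    [32,40,0],
    [32,40,0]
  ],
  "rot": [
    [0,0,0],
    [0,0,0],
    [0,0,0],
    [0,0,0],
    [0,0,0],
    [0,0,0],
    [0,0,0],
    [0,0,0]
  ],
  "grip": [0.45,0.45,0.45,0.45,0.45,0.45,0.45,0.45]
}}

```text
t: 2.1
ee_pos: [425.1, 165.0, 275.1]
orientation: [-180.0, 0.0, -5.9]
contact_force: [0.5, -0.5, -0.6]
grip_width: 42.4
```

>>> {"fn": "servo_tool", "kwargs": {
  "slide": [
    [14,18,0],
    [13,17,0],
    [0,0,20],
    [0,0,20]
  ],
  "rot": [
    [0,0,0],
    [0,0,0],
    [0,0,0],
    [0,0,0]
  ],
  "grip": [0.45,0.45,0.45,0.45]
}}

```text
t: 2.6
ee_pos: [447.9, 128.6, 234.6]
orientation: [180.0, 0.0, -6.0]
contact_force: [0.5, 0.3, -1.3]
grip_width: 42.4
```

Run:
```python
from h import *
s=grab('side');t=grab('top')
a=cv2.resize(s['frame'][80:200,180:300,::-1],(600,600),interpolation=cv2.INTER_CUBIC)
b=cv2.resize(t['frame'][140:240,120:220,::-1],(600,600),interpolation=cv2.INTER_CUBIC)
cv2.imwrite('pics/p1.png',cv2.resize(np.hstack([a,b]),(800,400)))
print(monitor.read_state()['ee_pos'],monitor.read_state()['q'])
```

```text
[446.41736396 128.58405923 232.45560912] [ 9.06883053e+00 -5.85587076e+00  8.78571370e+01  2.06801393e-03
  9.83452070e+01  1.49906785e+01]
```

View pics/p1.png

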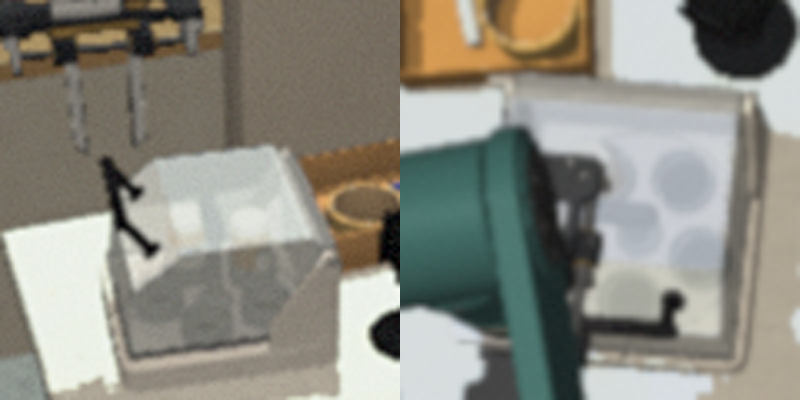

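The side view shows the open fingers at (80,110) and (138,110), straddling the bar at (112,185). I'll go down and grip it.

>>> {"fn": "servo_tool", "kwargs": {
  "slide": [
    [0,0,17],
    [0,0,17],
    [0,0,17],
    [0,0,16],
    [0,0,0],
    [0,0,0]
  ],
  "rot": [
    [0,0,0],
    [0,0,0],
    [0,0,0],
    [0,0,0],
    [0,0,0],
    [0,0,0]
  ],
  "grip": [0.45,0.45,0.45,0.45,0.45,0.45]
}}

```text
t: 3.45
ee_pos: [448.2, 129.1, 168.8]
orientation: [-180.0, -0.0, -5.9]
contact_force: [0.5, -0.4, -0.7]
grip_width: 42.4
```

>>> {"fn": "servo_tool", "kwargs": {
  "slide": [
    [0,0,0],
    [0,0,0],
    [0,0,0],
    [0,0,0]
  ],
  "rot": [
    [0,0,0],
    [0,0,0],
    [0,0,0],
    [0,0,0]
  ],
  "grip": [0.05,0.05,0.05,0.05],
  "grip_force": 25
}}

```text
t: 3.95
ee_pos: [447.4, 129.1, 168.8]
orientation: [-180.0, 0.1, -5.9]
contact_force: [-3.1, -1.3, 2.8]
grip_width: 13.0
```

>>> {"fn": "servo_tool", "kwargs": {
  "slide": [
    [2.3,0,-9.5],
    [2.8,0,-9.3],
    [3.3,0,-9.2],
    [3.7,0,-9],
    [4.2,0,-8.8],
    [4.6,0,-8.6],
    [5,0,-8.3],
    [5.5,0,-8.1]
  ],
  "rot": [
    [0,0,0],
    [0,0,0],
    [0,0,0],
    [0,0,0],
    [0,0,0],
    [0,0,0],
    [0,0,0],
    [0,0,0]
  ],
  "grip": [0.05,0.05,0.05,0.05,0.05,0.05,0.05,0.05]
}}

```text
t: 4.95
ee_pos: [477.5, 126.1, 240.6]
orientation: [-180.0, 0.2, -5.9]
contact_force: [-8.4, 1.3, 0.6]
grip_width: 13.4
```

>>> {"fn": "servo_tool", "kwargs": {
  "slide": [
    [5.9,0,-7.8],
    [6.2,0,-7.5],
    [6.6,0,-7.2],
    [6.9,0,-6.8],
    [7.3,0,-6.5],
    [7.6,0,-6.1],
    [7.9,0,-5.8],
    [8.2,0,-5.3]
  ],
  "rot": [
    [0,0,0],
    [0,0,0],
    [0,0,0],
    [0,0,0],
    [0,0,0],
    [0,0,0],
    [0,0,0],
    [0,0,0]
  ],
  "grip": [0.05,0.05,0.05,0.05,0.05,0.05,0.05,0.05]
}}

```text
t: 5.95
ee_pos: [534.6, 120.4, 297.3]
orientation: [-179.9, -0.1, -5.8]
contact_force: [-7.1, 2.1, 9.6]
grip_width: 13.4
```

>>> {"fn": "servo_tool", "kwargs": {
  "slide": [
    [8.4,0,-4.9],
    [8.7,0,-4.5],
    [8.9,0,-4],
    [9,0,-3.6],
    [9.2,0,-3.1],
    [9.4,0,-2.7],
    [9.5,0,-2.2],
    [9.6,0,-1.7]
  ],
  "rot": [
    [0,0,0],
    [0,0,0],
    [0,0,0],
    [0,0,0],
    [0,0,0],
    [0,0,0],
    [0,0,0],
    [0,0,0]
  ],
  "grip": [0.05,0.05,0.05,0.05,0.05,0.05,0.05,0.05]
}}

```text
t: 6.95
ee_pos: [609.2, 113.1, 321.8]
orientation: [-179.9, -0.3, -5.9]
contact_force: [-1.4, 2.3, 6.5]
grip_width: 13.3
```

Run:
```python
from h import *
s=grab('side')
a=cv2.resize(s['frame'][40:200,170:330,::-1],(600,600),interpolation=cv2.INTER_CUBIC)
cv2.imwrite('pics/p2.png',a)
print(monitor.read_state())
```

```text
{'t': 7.0, 'q': array([5.21655427e+00, 1.42724410e+01, 5.63725470e+01, 6.18317132e-02,
       1.08915373e+02, 1.11140094e+01]), 'qvel': array([ 0.2184084 , -0.88085708,  1.34364648, -0.20532613, -1.04902613,
        0.25006582]), 'joint_efforts': array([ -1.5144426 , -38.08140993, -26.45136952,  -0.90364097,
         0.44396234,   0.05191452]), 'ee_pos': array([610.46533038, 112.91504156, 321.75161233]), 'orientation': array([-179.85800622,   -0.42015792,   -5.87770731]), 'contact_force': array([0.07378569, 3.06106755, 8.32247701]), 'ft_torque': array([0.58430217, 0.05328384, 0.04962118]), 'grip_width': 13.631257705966556}
```

View pics/p2.png

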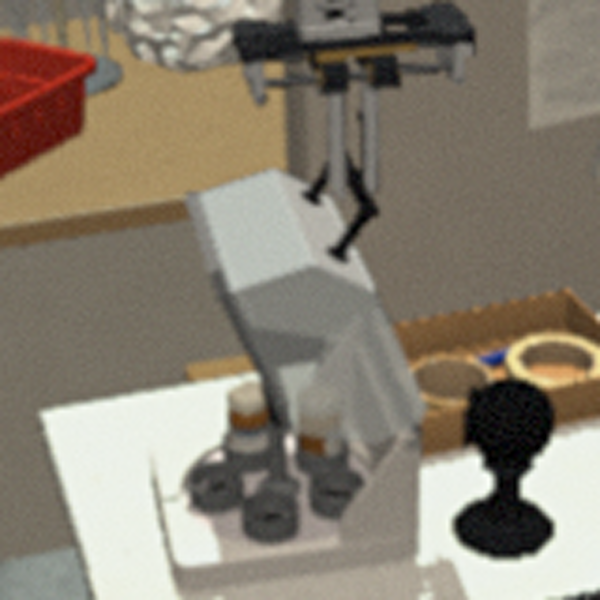

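Side view: the hood is raised to about 1.2 rad, its bar held between the fingers at (350,195), with the empty holders visible at (270,515) and (215,485). I'll go a little further, let go and lift clear.

>>> {"fn": "servo_tool", "kwargs": {
  "slide": [
    [9.7,0,-1.2],
    [9.7,0,-0.7],
    [9.7,0,-0.3],
    [0,0,0],
    [0,0,0],
    [0,0,-20],
    [0,0,-35],
    [0,0,-40]
  ],
  "rot": [
    [0,0,0],
    [0,0,0],
    [0,0,0],
    [0,0,0],
    [0,0,0],
    [0,0,0],
    [0,0,0],
    [0,0,0]
  ],
  "grip": [0.05,0.05,0.05,0.05,0.55,0.55,0.55,0.55]
}}

```text
t: 8.0
ee_pos: [636.8, 108.2, 415.1]
orientation: [179.9, 0.2, -6.0]
contact_force: [-0.1, -0.3, 0.0]
grip_width: 49.3
```

>>> {"fn": "servo_tool", "kwargs": {
  "slide": [
    [0,0,-30],
    [0,0,0],
    [0,0,0],
    [0,0,0]
  ],
  "rot": [
    [0,0,0],
    [0,0,0],
    [0,0,0],
    [0,0,0]
  ],
  "grip": [0.55,0.55,0.55,0.55]
}}

```text
t: 8.5
ee_pos: [636.7, 109.2, 443.6]
orientation: [179.9, 0.2, -5.9]
contact_force: [0.1, -0.3, -0.5]
grip_width: 51.9
```

Run:
```python
from h import *
s=grab('side')
a=cv2.resize(s['frame'][0:200,150:350,::-1],(600,600),interpolation=cv2.INTER_CUBIC)
cv2.imwrite('pics/p3.png',a)
```

```text
(no output)
```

View pics/p3.png

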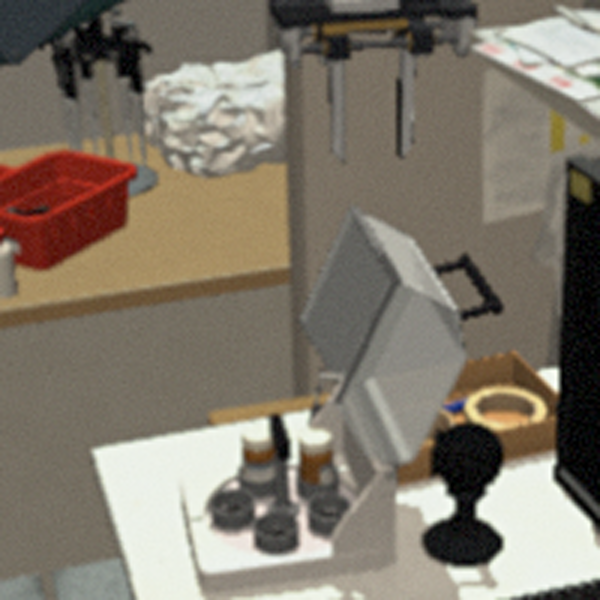

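Side view: the hood stands fully open, handle at (465,285). Next I'll measure the pot and carousel more precisely.

Run:
```python
from h import *
s=load('side');t=load('top')
def amber(c,box):
    x0,y0,x1,y1=box;f=c['frame'][y0:y1,x0:x1];h=cv2.cvtColor(f,cv2.COLOR_RGB2HSV)
    return h,f
# top lid: bright vs bg? use enlarged pictures with contrast
a=cv2.resize(t['frame'][205:245,295:345,::-1],(750,600),interpolation=cv2.INTER_CUBIC)
g=cv2.convertScaleAbs(a,alpha=2.5,beta=-340);cv2.imwrite('pics/q1.png',g)
b=cv2.resize(s['frame'][255:305,235:285,::-1],(600,600),interpolation=cv2.INTER_CUBIC)
g=cv2.convertScaleAbs(b,alpha=2,beta=-230);cv2.imwrite('pics/q2.png',g)
```

```text
(no output)
```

View pics/q1.png

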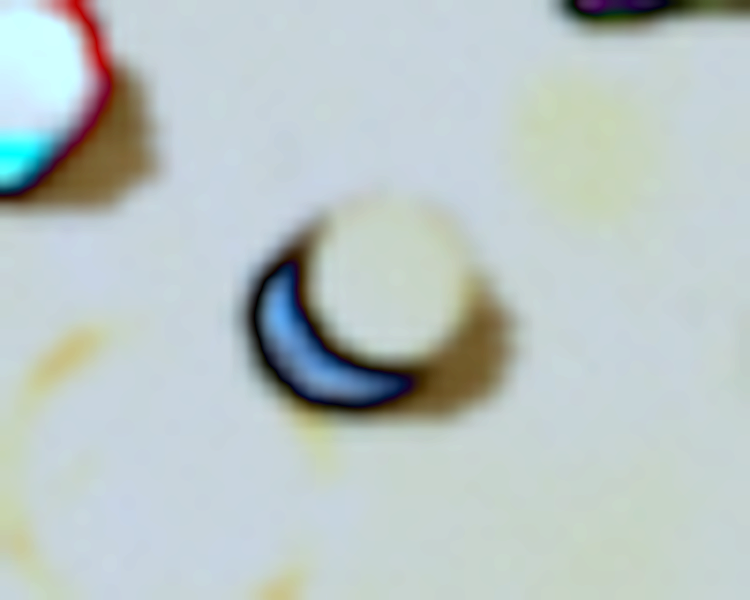

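View pics/q2.png

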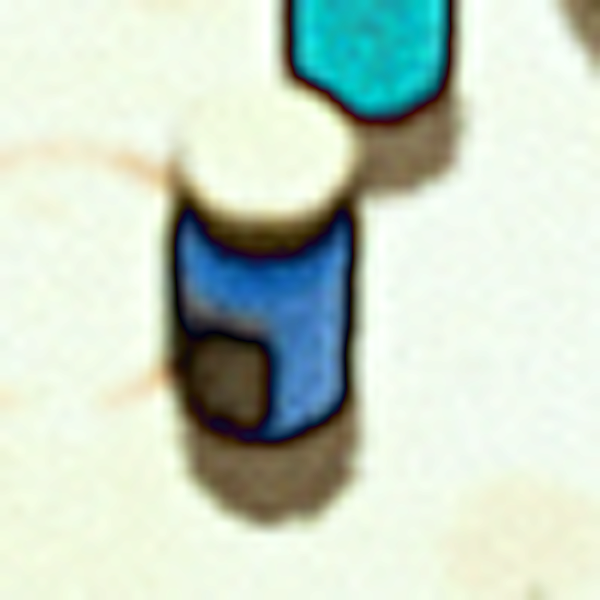

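Run:
```python
from h import *
cr=lambda x,y,ox,oy,s:((x+.5)/s-.5+ox,(y+.5)/s-.5+oy)
s=load('side');t=load('top')
print(onz(t,*cr(388,279,295,205,15),75))
o1,d1=ray(t,*cr(388,279,295,205,15))
for p in((268,150),(268,165)): print(onz(s,*cr(*p,235,255,12),75))
# side bottom rim front-most point (265,440): predicted center pos projecting
for P in((440.5,-342),(442.5,-341),(440,-344)):
    q=proj(s,[*P,0]);q2=proj(s,[*P,75]); sc=12
    print(P,[(sc*(a[0]-235+.5),sc*(a[1]-255+.5)) for a in(q,q2)])
```

```text
[ 442.59841669 -340.51218859   75.        ]
[ 440.85967954 -340.84834851   75.        ]
[ 439.65696284 -344.68084817   75.        ]
(440.5, -342) [(np.float64(273.87262000715145), np.float64(387.012018474539)), (np.float64(268.5080852964488), np.float64(154.99621702897844))]
(442.5, -341) [(np.float64(281.37025457240793), np.float64(381.1737862766579)), (np.float64(276.36781042258326), np.float64(149.13239371256668))]
(440, -344) [(np.float64(274.44964020299676), np.float64(394.6691091388311)), (np.float64(269.1046424582114), np.float64(162.6779376232828))]
```

>>> {"fn": "servo_tool", "kwargs": {
  "slide": [
    [-12.5,40,0],
    [-12.5,40,0],
    [-12.5,40,0],
    [-12.5,40,0],
    [-12.5,40,10],
    [-12.5,40,20],
    [-12.5,40,30],
    [-12.5,40,30]
  ],
  "rot": [
    [0,0,0],
    [0,0,0],
    [0,0,0],
    [0,0,0],
    [0,0,0],
    [0,0,0],
    [0,0,0],
    [0,0,0]
  ],
  "grip": [0.9,0.9,0.9,0.9,0.9,0.9,0.9,0.9]
}}

```text
t: 9.55
ee_pos: [503.1, -199.5, 354.4]
orientation: [-180.0, 0.1, -5.9]
contact_force: [-0.1, 0.5, 0.7]
grip_width: 84.4
```

>>> {"fn": "servo_tool", "kwargs": {
  "slide": [
    [-12.5,40,30],
    [-12.5,40,30],
    [-12.5,35,30],
    [-10,34,30],
    [0,0,30],
    [0,0,20],
    [0,0,0],
    [0,0,0]
  ],
  "rot": [
    [0,0,0],
    [0,0,0],
    [0,0,0],
    [0,0,0],
    [0,0,0],
    [0,0,0],
    [0,0,0],
    [0,0,0]
  ],
  "grip": [0.9,0.9,0.9,0.9,0.9,0.9,0.9,0.9]
}}

```text
t: 10.55
ee_pos: [441.9, -341.8, 186.8]
orientation: [180.0, -0.0, -5.9]
contact_force: [0.4, -0.3, 0.2]
grip_width: 84.6
```

Run:
```python
from h import *
t=grab('top');s=grab('side')
a=cv2.resize(t['frame'][140:240,120:220,::-1],(600,600),interpolation=cv2.INTER_CUBIC);cv2.imwrite('pics/p4.png',a)
b=cv2.resize(s['frame'][200:310,215:325,::-1],(600,600),interpolation=cv2.INTER_CUBIC);cv2.imwrite('pics/p5.png',b)
print(monitor.read_state()['ee_pos'])
```

```text
[ 442.27347623 -342.10649808  187.60926262]
```

View pics/p4.png

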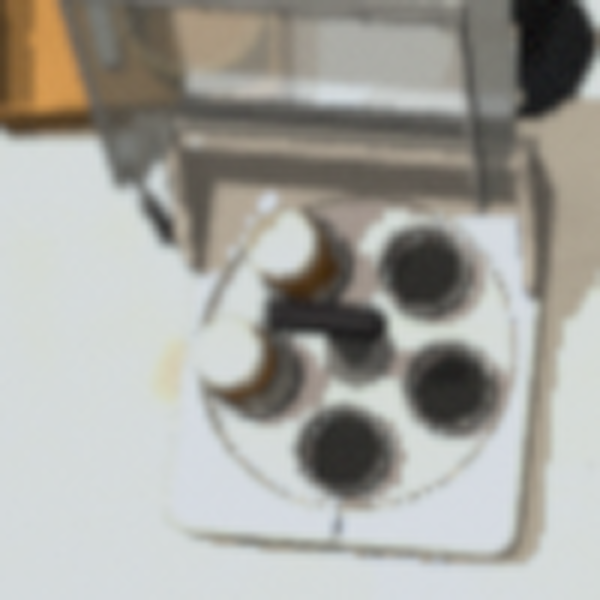

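View pics/p5.png

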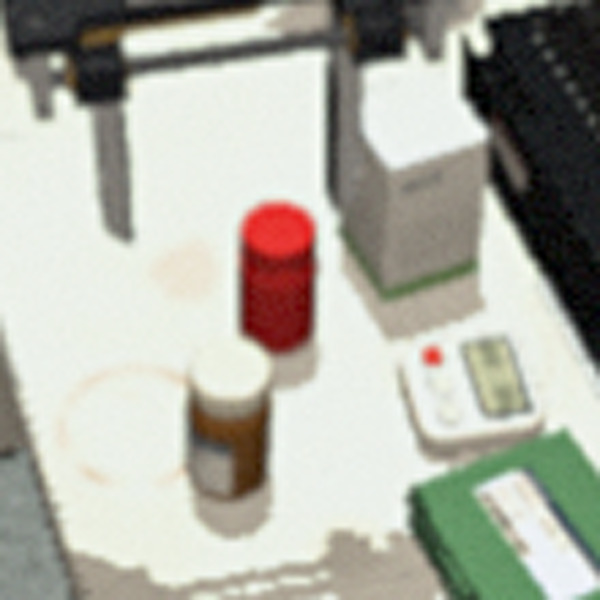

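Run:
```python
from h import *
cr=lambda x,y,ox,oy,s:((x+.5)/s-.5+ox,(y+.5)/s-.5+oy)
s=load('side');t=load('top')
q=proj(s,[442,-342,173]);print((q-[215,200])*5.45)
A=[];B=[];N=[]
for n,p,z,q in [('front',(347,450),54,(-57,0)),('FR',(452,387),54,(-17.6,-54.2)),('RR',(427,272),54,(46.1,-33.5)),('p1',(236,356),105,(-17.6,54.2)),('p2',(292,246),105,(46.1,33.5)),('bar',(327,318),142,(0,0)),('fronte',(347,552),0,(-108,0))]:
    A.append(q);B.append(onz(t,*cr(*p,120,140,6),z)[:2]);N.append(n)
A=np.array(A);B=np.array(B);print(B.round(1).tolist())
for k in(3,6):
    a=A[:k];b=B[:k];ac=a-a.mean(0);bc=b-b.mean(0)
    th=np.arctan2((ac[:,0]*bc[:,1]-ac[:,1]*bc[:,0]).sum(),(ac*bc).sum())
    R=np.array([[np.cos(th),-np.sin(th)],[np.sin(th),np.cos(th)]]);tt=b.mean(0)-R@a.mean(0)
    print(np.degrees(th),tt,'pocket',R@[-57,0]+tt,[(N[i],*np.round(B[i]-R@A[i]-tt,1)) for i in range(6)])
```

```text
[228.05295796 212.67974208]
[[482.1, 120.6], [515.6, 63.7], [580.0, 78.0], [525.9, 170.4], [584.6, 142.1], [538.1, 115.6], [431.9, 129.7]]
-5.4725722458831845 [538.12131496 115.63171715] pocket [481.38112289 121.06776388] [('front', np.float64(0.7), np.float64(-0.5)), ('FR', np.float64(0.2), np.float64(0.4)), ('RR', np.float64(-0.9), np.float64(0.1)), ('p1', np.float64(0.1), np.float64(-0.8)), ('p2', np.float64(-2.7), np.float64(-2.5)), ('bar', np.float64(-0.0), np.float64(-0.0))]
-5.612980344985193 [537.69187744 115.08244527] pocket [480.96517722 120.65752212] [('front', np.float64(1.1), np.float64(-0.1)), ('FR', np.float64(0.7), np.float64(0.9)), ('RR', np.float64(-0.3), np.float64(0.8)), ('p1', np.float64(0.4), np.float64(-0.3)), ('p2', np.float64(-2.3), np.float64(-1.8)), ('bar', np.float64(0.4), np.float64(0.5))]
```

>>> {"fn": "servo_tool", "kwargs": {
  "slide": [
    [0,0,25],
    [0,0,30],
    [0,0,30],
    [0,0,30],
    [0,0,17],
    [0,0,10],
    [0,0,0],
    [0,0,0]
  ],
  "rot": [
    [0,0,0],
    [0,0,0],
    [0,0,0],
    [0,0,0],
    [0,0,0],
    [0,0,0],
    [0,0,0],
    [0,0,0]
  ],
  "grip": [0.9,0.9,0.9,0.9,0.9,0.9,0.9,0.9]
}}

```text
t: 11.65
ee_pos: [442.5, -342.5, 45.5]
orientation: [179.9, -0.1, -5.9]
contact_force: [0.2, -0.8, -0.0]
grip_width: 84.8
```

>>> {"fn": "servo_tool", "kwargs": {
  "slide": [
    [0,0,0],
    [0,0,0],
    [0,0,0],
    [0,0,0],
    [0,0,0],
    [0,0,0]
  ],
  "rot": [
    [0,0,0],
    [0,0,0],
    [0,0,0],
    [0,0,0],
    [0,0,0],
    [0,0,0]
  ],
  "grip": [0.35,0.35,0.35,0.35,0.35,0.35],
  "grip_force": 12
}}

```text
t: 12.4
ee_pos: [441.5, -341.8, 44.2]
orientation: [-180.0, 0.0, -5.9]
contact_force: [-0.8, 0.0, 0.6]
grip_width: 39.7
```

>>> {"fn": "servo_tool", "kwargs": {
  "slide": [
    [0,0,-10],
    [0,0,-20],
    [0,0,-25],
    [0,0,-25],
    [0,0,-25],
    [0,0,-20],
    [0,0,-10],
    [0,0,0]
  ],
  "rot": [
    [0,0,0],
    [0,0,0],
    [0,0,0],
    [0,0,-0.1],
    [0,0,-0.17],
    [0,0,-0.17],
    [0,0,-0.17],
    [0,0,-0.17]
  ],
  "grip": [0.35,0.35,0.35,0.35,0.35,0.35,0.35,0.35]
}}

```text
t: 13.4
ee_pos: [442.5, -342.3, 181.3]
orientation: [179.8, -0.0, 39.1]
contact_force: [0.6, -0.5, -0.9]
grip_width: 39.9
```

>>> {"fn": "servo_tool", "kwargs": {
  "slide": [
    [0,0,0],
    [0,0,0],
    [0,0,0],
    [0,0,0],
    [0,0,0],
    [0,0,0],
    [0,0,0]
  ],
  "rot": [
    [0,0,-0.17],
    [0,0,-0.17],
    [0,0,-0.17],
    [0,0,-0.17],
    [0,0,-0.11],
    [0,0,0],
    [0,0,0]
  ],
  "grip": [0.35,0.35,0.35,0.35,0.35,0.35,0.35]
}}

```text
t: 14.28
ee_pos: [441.8, -341.8, 179.4]
orientation: [180.0, 0.0, 84.0]
contact_force: [0.2, -0.2, -0.5]
grip_width: 39.5
```

>>> {"fn": "servo_tool", "kwargs": {
  "slide": [
    [25,0,0],
    [45,-0.6,0],
    [55,-0.6,0],
    [55,-0.6,0],
    [55,-0.7,0],
    [55,-0.7,0],
    [55,-0.7,0],
    [55,-0.7,0]
  ],
  "rot": [
    [0,0,0],
    [0,0,0],
    [0,0,0],
    [0,0,0],
    [0,0,0],
    [0,0,0],
    [0,0,0],
    [0,0,0]
  ],
  "grip": [0.35,0.35,0.35,0.35,0.35,0.35,0.35,0.35]
}}

```text
t: 15.28
ee_pos: [477.8, 59.4, 179.5]
orientation: [180.0, -0.0, 84.1]
contact_force: [0.8, -0.4, -1.6]
grip_width: 39.8
```

>>> {"fn": "servo_tool", "kwargs": {
  "slide": [
    [40,-0.8,0],
    [20,0,0],
    [5,0,0],
    [0,0,0],
    [0,0,0],
    [0,0,0]
  ],
  "rot": [
    [0,0,0],
    [0,0,0],
    [0,0,0],
    [0,0,0],
    [0,0,0],
    [0,0,0]
  ],
  "grip": [0.35,0.35,0.35,0.35,0.35,0.35]
}}

```text
t: 16.02
ee_pos: [484.6, 120.4, 179.2]
orientation: [180.0, 0.0, 84.0]
contact_force: [0.0, -0.4, -1.5]
grip_width: 39.5
```

Run:
```python
from h import *
t=grab('top');s=grab('side')
a=cv2.resize(t['frame'][140:240,120:220,::-1],(600,600),interpolation=cv2.INTER_CUBIC);cv2.imwrite('pics/p6.png',a)
b=cv2.resize(s['frame'][100:210,190:300,::-1],(600,600),interpolation=cv2.INTER_CUBIC);cv2.imwrite('pics/p7.png',b)
x=monitor.read_state();print(x['ee_pos'],x['orientation'],x['q'])
```

```text
[484.59876897 120.5663925  179.19729023] [ 1.79997933e+02 -1.77950713e-03  8.39799334e+01] [ 7.46244290e+00 -8.22700552e-01  8.91104947e+01  1.24919211e-03
  9.17097813e+01 -7.65174532e+01]
```

View pics/p6.png

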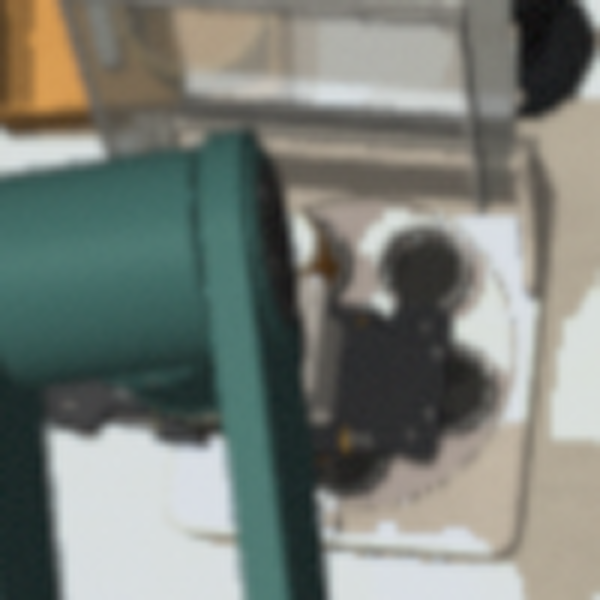

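View pics/p7.png

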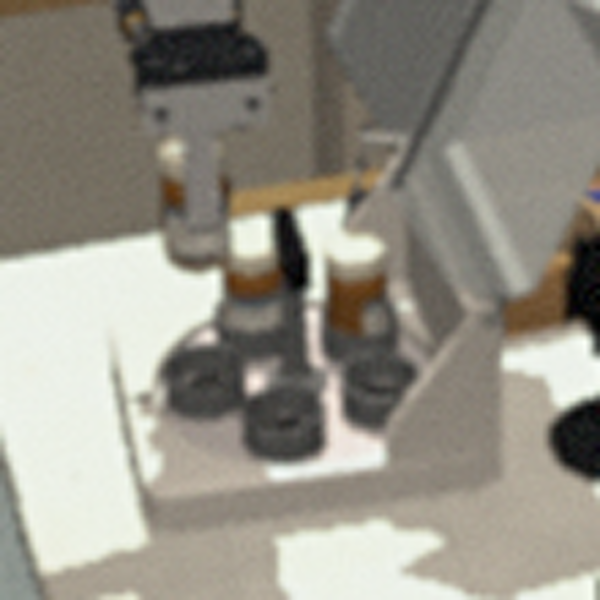

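Run:
```python
from h import *
s=load('side')
f=lambda P:((proj(s,P)-[190,100]+.5)*5.4545).round(1)
print('pot bottom',f([483.6,120.4,134.7]),'lid top',f([483.6,120.4,209.7]))
for P in((481.4,121,54),(482,121,54),(483,121,54),(481.4,123,54)): print('holder',P,f(P))
print('FR holder',f([515.6,63.7,54]),'RR',f([580,78,54]))
b=cv2.resize(s['frame'][120:180,210:270,::-1],(600,600),interpolation=cv2.INTER_CUBIC);cv2.imwrite('pics/p8.png',b)
f=lambda P:((proj(s,P)-[210,120]+.5)*10).round(1)
print('pot bottom',f([483.6,120.4,134.7]),'holder',f([481.4,121,54]),'FR',f([515.6,63.7,54]))
```

```text
pot bottom [200.4 258.6] lid top [192.4 146.9]
holder (481.4, 121, 54) [204.7 370.7]
holder (482, 121, 54) [205.6 370.5]
holder (483, 121, 54) [207.2 370.2]
holder (481.4, 123, 54) [203.9 368.9]
FR holder [284.2 413. ] RR [380.1 379.4]
pot bottom [167.4 274. ] holder [175.2 479.6] FR [321.  557.1]
```

View pics/p8.png

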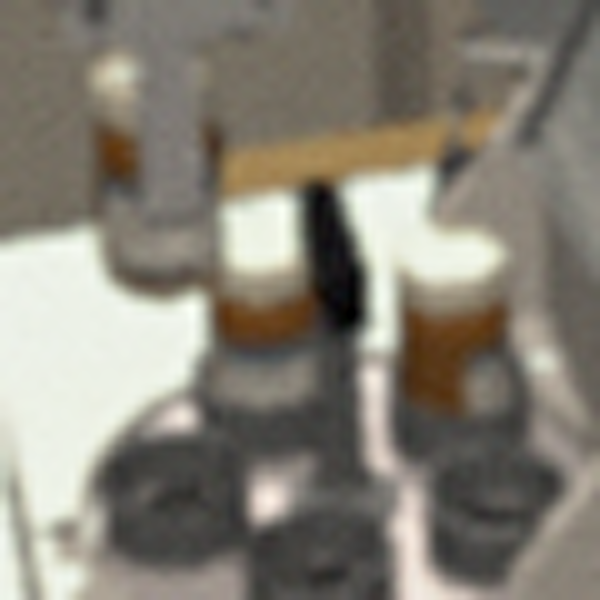

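>>> {"fn": "servo_tool", "kwargs": {
  "slide": [
    [0,-0.7,10],
    [0,0,20],
    [0,0,20],
    [0,0,15],
    [0,0,8],
    [0,0,0],
    [0,0,0]
  ],
  "rot": [
    [0,0,0],
    [0,0,0],
    [0,0,0],
    [0,0,0],
    [0,0,0],
    [0,0,0],
    [0,0,0]
  ],
  "grip": [0.35,0.35,0.35,0.35,0.35,0.35,0.35]
}}

```text
t: 17.0
ee_pos: [484.4, 121.4, 107.0]
orientation: [179.9, -0.0, 84.1]
contact_force: [0.7, -0.4, -0.4]
grip_width: 39.8
```

Run:
```python
from h import *
s=grab('side');t=grab('top')
b=cv2.resize(s['frame'][120:180,210:270,::-1],(600,600),interpolation=cv2.INTER_CUBIC)
a=cv2.resize(t['frame'][170:230,150:210,::-1],(600,600),interpolation=cv2.INTER_CUBIC)
cv2.imwrite('pics/p9.png',cv2.resize(np.hstack([b,a]),(800,400)))
x=monitor.read_state();print(x['ee_pos'],x['contact_force'])
```

```text
[484.48940794 121.3792302  107.10257839] [-0.10496548  0.69169682 -1.22841997]
```

View pics/p9.png

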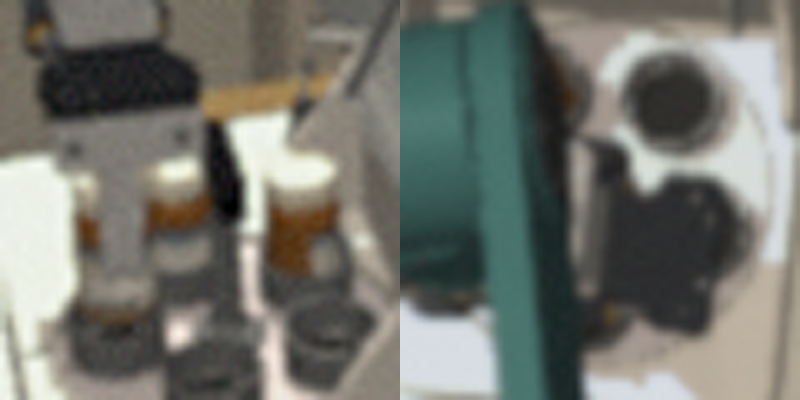

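The pot (78–158, row 300) is centred over the front holder (70–165, row 340) in the side view. I'll lower it.

>>> {"fn": "servo_tool", "kwargs": {
  "slide": [
    [0,0,5],
    [0,0,5],
    [0,0,5],
    [0,0,5],
    [0,0,0]
  ],
  "rot": [
    [0,0,0],
    [0,0,0],
    [0,0,0],
    [0,0,0],
    [0,0,0]
  ],
  "grip": [0.35,0.35,0.35,0.35,0.35]
}}

```text
t: 17.73
ee_pos: [483.6, 121.7, 85.4]
orientation: [-180.0, -0.0, 84.1]
contact_force: [0.1, 2.4, -2.5]
grip_width: 39.4
```

>>> {"fn": "servo_tool", "kwargs": {
  "slide": [
    [0.8,0,3],
    [0,0,3],
    [0,0,3],
    [0,0,2],
    [0,0,0]
  ],
  "rot": [
    [0,0,0],
    [0,0,0],
    [0,0,0],
    [0,0,0],
    [0,0,0]
  ],
  "grip": [0.35,0.35,0.35,0.35,0.35]
}}

```text
t: 18.35
ee_pos: [483.8, 121.9, 74.9]
orientation: [-180.0, 0.0, 84.0]
contact_force: [0.2, 0.2, -1.0]
grip_width: 39.8
```

>>> {"fn": "servo_tool", "kwargs": {
  "slide": [
    [0,0,1],
    [0,0,1],
    [0,0,0]
  ],
  "rot": [
    [0,0,0],
    [0,0,0],
    [0,0,0]
  ],
  "grip": [0.35,0.35,0.35]
}}

```text
t: 18.73
ee_pos: [484.2, 122.0, 74.1]
orientation: [179.9, 0.0, 84.1]
contact_force: [-1.5, -0.6, 4.5]
grip_width: 39.3
```

>>> {"fn": "servo_tool", "kwargs": {
  "slide": [
    [0,0,0],
    [0,0,0],
    [0,0,0],
    [0,0,-10],
    [0,0,-25],
    [0,0,-40],
    [0,0,-40],
    [0,0,-20]
  ],
  "rot": [
    [0,0,0],
    [0,0,0],
    [0,0,0],
    [0,0,0],
    [0,0,0],
    [0,0,0],
    [0,0,0],
    [0,0,0]
  ],
  "grip": [0.58,0.58,0.58,0.58,0.58,0.58,0.58,0.58]
}}

```text
t: 19.73
ee_pos: [485.0, 122.2, 211.9]
orientation: [179.7, -0.1, 84.1]
contact_force: [-0.4, 0.4, -0.7]
grip_width: 54.2
```

>>> {"fn": "servo_tool", "kwargs": {
  "slide": [
    [0,0,0],
    [0,0,0]
  ],
  "rot": [
    [0,0,0.15],
    [0,0,0.17]
  ],
  "grip": [0.45,0.45]
}}

```text
t: 19.98
ee_pos: [484.3, 122.1, 209.6]
orientation: [179.9, -0.1, 65.4]
contact_force: [-0.6, 0.2, 0.1]
grip_width: 42.5
```

Run:
```python
from h import *
s=grab('side')
b=cv2.resize(s['frame'][70:190,190:310,::-1],(600,600),interpolation=cv2.INTER_CUBIC)
cv2.imwrite('pics/p10.png',b)
x=monitor.read_state();print(x['ee_pos'],x['contact_force'])
```

```text
[484.19008708 122.14754538 209.23527983] [-0.48906107 -0.35819363 -0.30754849]
```

View pics/p10.png

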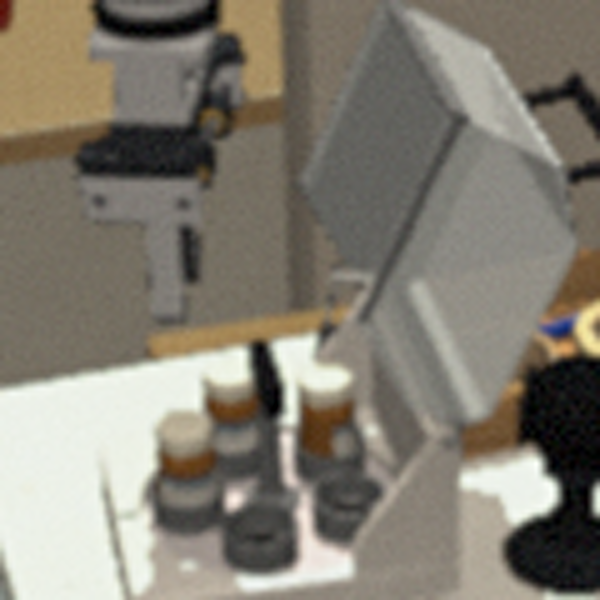

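Run:
```python
from h import *
s=load('side')
cv2.imwrite('pics/p11.png',cv2.resize(s['frame'][0:240,60:380,::-1],(800,600),interpolation=cv2.INTER_CUBIC))
```

```text
(no output)
```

View pics/p11.png

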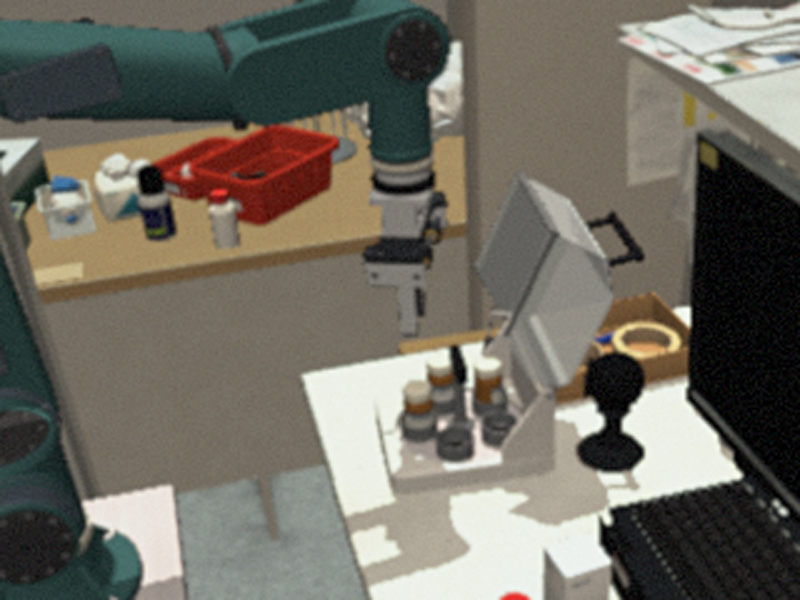

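Side view: the pot stands upright in the front holder, lid at (187,430) in the crop, and the hood is open. I'll turn the tool to match the turn bar.

>>> {"fn": "servo_tool", "kwargs": {
  "slide": [
    [0,0,0],
    [0,0,0],
    [0,0,0],
    [0,0,5],
    [0,0,5],
    [0,0,10],
    [0,0,10],
    [0,0,0]
  ],
  "rot": [
    [0,0,0.17],
    [0,0,0.17],
    [0,0,0.17],
    [0,0,0.17],
    [0,0,0.17],
    [0,0,0.17],
    [0,0,0.17],
    [0,0,0.03]
  ],
  "grip": [0.45,0.45,0.45,0.45,0.45,0.45,0.45,0.45]
}}

```text
t: 21.02
ee_pos: [483.5, 122.0, 177.7]
orientation: [180.0, 0.1, -4.1]
contact_force: [0.5, -0.1, -0.7]
grip_width: 42.4
```

Run:
```python
from h import *
x=monitor.read_state();print(x['ee_pos'],x['orientation'])
psi=np.radians(x['orientation'][2]); d=np.array([540,128])-x['ee_pos'][:2]
print(d@[np.cos(psi),np.sin(psi)], d@[np.sin(psi),-np.cos(psi)])
```

```text
[483.4843135  121.98045712 177.73844446] [ 1.79984637e+02  7.84230279e-02 -4.06392724e+00]
55.94698170200354 -10.00964313161407
```

>>> {"fn": "servo_tool", "kwargs": {
  "slide": [
    [15,-3,0],
    [20,-4,0],
    [15,-3,0],
    [6,0,0],
    [0,0,0]
  ],
  "rot": [
    [0,0,0.025],
    [0,0,0],
    [0,0,0],
    [0,0,0],
    [0,0,0]
  ],
  "grip": [0.45,0.45,0.45,0.45,0.45]
}}

```text
t: 21.65
ee_pos: [540.9, 126.8, 178.0]
orientation: [180.0, 0.0, -5.6]
contact_force: [-0.4, 0.6, 0.1]
grip_width: 42.1
```

Run:
```python
from h import *
s=grab('side');t=grab('top')
b=cv2.resize(s['frame'][70:190,190:310,::-1],(600,600),interpolation=cv2.INTER_CUBIC)
a=cv2.resize(t['frame'][130:230,120:220,::-1],(600,600),interpolation=cv2.INTER_CUBIC)
cv2.imwrite('pics/p12.png',cv2.resize(np.hstack([b,a]),(800,400)))
x=monitor.read_state();print(x['ee_pos'],x['orientation'])
```

```text
[540.33604352 126.90260656 178.17065411] [-1.79999554e+02  2.20621922e-02 -5.60164137e+00]
```

View pics/p12.png

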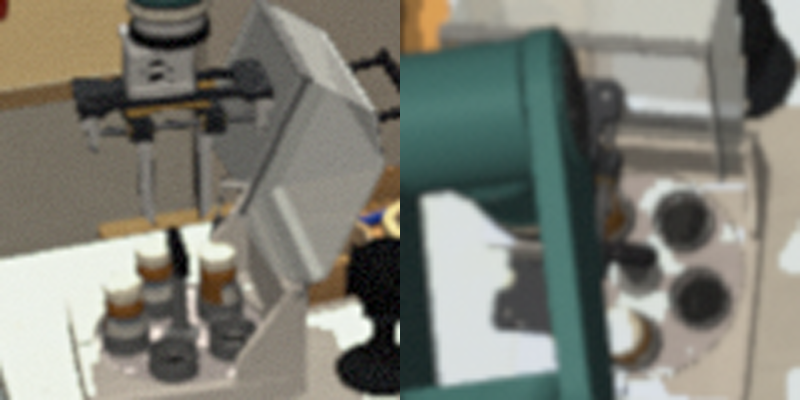

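The side view shows the fingers at (148,190) and (205,180), straddling the turn bar at (178,250). I'll lower and grip.

>>> {"fn": "servo_tool", "kwargs": {
  "slide": [
    [0,0,12],
    [0,0,15],
    [0,0,15],
    [0,0,9],
    [0,0,0],
    [0,0,0]
  ],
  "rot": [
    [0,0,0],
    [0,0,0],
    [0,0,0],
    [0,0,0],
    [0,0,0],
    [0,0,0]
  ],
  "grip": [0.45,0.45,0.45,0.45,0.45,0.45]
}}

```text
t: 22.5
ee_pos: [541.0, 127.0, 127.6]
orientation: [-180.0, -0.1, -5.6]
contact_force: [-0.0, 0.3, -0.2]
grip_width: 42.1
```

>>> {"fn": "servo_tool", "kwargs": {
  "slide": [
    [0,0,0],
    [0,0,0],
    [0,0,0],
    [0,0,0]
  ],
  "rot": [
    [0,0,0],
    [0,0,0],
    [0,0,0],
    [0,0,0]
  ],
  "grip": [0.1,0.1,0.1,0.1],
  "grip_force": 25
}}

```text
t: 23.0
ee_pos: [540.0, 127.1, 127.5]
orientation: [-180.0, 0.1, -5.6]
contact_force: [-3.6, 0.6, 2.8]
grip_width: 15.5
```

>>> {"fn": "servo_tool", "kwargs": {
  "slide": [
    [0.9,0,0],
    [1.3,0.1,0],
    [1.3,0.1,0],
    [1.3,0.1,0],
    [1.3,0.1,0]
  ],
  "rot": [
    [0,0,0.08],
    [0,0,0.12],
    [0,0,0.12],
    [0,0,0.12],
    [0,0,0.12]
  ],
  "grip": [0.1,0.1,0.1,0.1,0.1]
}}

```text
t: 23.62
ee_pos: [543.9, 125.5, 127.5]
orientation: [179.9, 0.3, -37.9]
contact_force: [-7.6, 1.9, 5.6]
grip_width: 15.4
```

>>> {"fn": "servo_tool", "kwargs": {
  "slide": [
    [1.3,0.1,0],
    [1.3,0.1,0],
    [1.3,0.1,0],
    [1.3,0.1,0],
    [1.3,0.1,0],
    [1.1,0.1,0],
    [0,0,0],
    [0,0,0]
  ],
  "rot": [
    [0,0,0.12],
    [0,0,0.12],
    [0,0,0.12],
    [0,0,0.12],
    [0,0,0.12],
    [0,0,0.1],
    [0,0,0],
    [0,0,0]
  ],
  "grip": [0.1,0.1,0.1,0.1,0.1,0.1,0.1,0.1]
}}

```text
t: 24.62
ee_pos: [546.7, 121.1, 127.5]
orientation: [179.7, 0.4, -77.7]
contact_force: [-10.9, 5.2, 6.4]
grip_width: 15.8
```

>>> {"fn": "servo_tool", "kwargs": {
  "slide": [
    [0,0,0],
    [0,0,0],
    [0,0,0],
    [0,0,-10],
    [0,0,-20],
    [0,0,-25],
    [0,0,0],
    [0,0,0]
  ],
  "rot": [
    [0,0,0],
    [0,0,0],
    [0,0,0],
    [0,0,0],
    [0,0,0],
    [0,0,0],
    [0,0,0],
    [0,0,0]
  ],
  "grip": [0.4,0.4,0.4,0.4,0.4,0.4,0.4,0.4]
}}

```text
t: 25.62
ee_pos: [549.9, 118.1, 181.6]
orientation: [180.0, 0.0, -77.8]
contact_force: [-0.6, -0.4, -0.6]
grip_width: 37.7
```

>>> {"fn": "servo_tool", "kwargs": {
  "slide": [
    [-4,18,0],
    [-6,30,0],
    [-8,40,-10],
    [-8,40,-30],
    [-8,30,-30],
    [0,0,-20],
    [0,0,0],
    [0,0,0]
  ],
  "rot": [
    [0,0,0],
    [0,0,0],
    [0,0,0],
    [0,0,0],
    [0,0,0],
    [0,0,0],
    [0,0,0],
    [0,0,0]
  ],
  "grip": [0.4,0.4,0.4,0.4,0.4,0.4,0.4,0.4]
}}

```text
t: 26.62
ee_pos: [388.0, 118.0, 270.3]
orientation: [179.8, 0.0, -77.8]
contact_force: [0.2, -0.2, 0.3]
grip_width: 37.5
```

>>> {"fn": "servo_tool", "kwargs": {
  "slide": [
    [-40,0,0],
    [-50,0,0],
    [-50,0,0],
    [-50,0,0],
    [-30,0,0],
    [0,0,0],
    [0,0,0]
  ],
  "rot": [
    [0,0,0],
    [0,0,0],
    [0,0,0],
    [0,0,0],
    [0,0,0],
    [0,0,0],
    [0,0,0]
  ],
  "grip": [0.4,0.4,0.4,0.4,0.4,0.4,0.4]
}}

```text
t: 27.5
ee_pos: [342.0, 332.3, 270.8]
orientation: [179.9, -0.1, -77.8]
contact_force: [0.8, 0.3, 0.6]
grip_width: 37.6
```

Run:
```python
from h import *
s=grab('side');t=grab('top')
b=cv2.resize(s['frame'][70:190,190:310,::-1],(600,600),interpolation=cv2.INTER_CUBIC)
a=cv2.resize(t['frame'][130:230,120:220,::-1],(600,600),interpolation=cv2.INTER_CUBIC)
cv2.imwrite('pics/p13.png',cv2.resize(np.hstack([b,a]),(800,400)))
cv2.imwrite('pics/p14.png',cv2.resize(np.hstack([s['frame'],t['frame']])[:,:,::-1],(800,300),interpolation=cv2.INTER_AREA))
x=monitor.read_state();print(x['t'],x['ee_pos'],x['orientation'])
```

```text
27.6 [342.30125679 332.10053081 271.68290723] [ 1.79957891e+02 -4.04377961e-02 -7.79038692e+01]
```

View pics/p13.png

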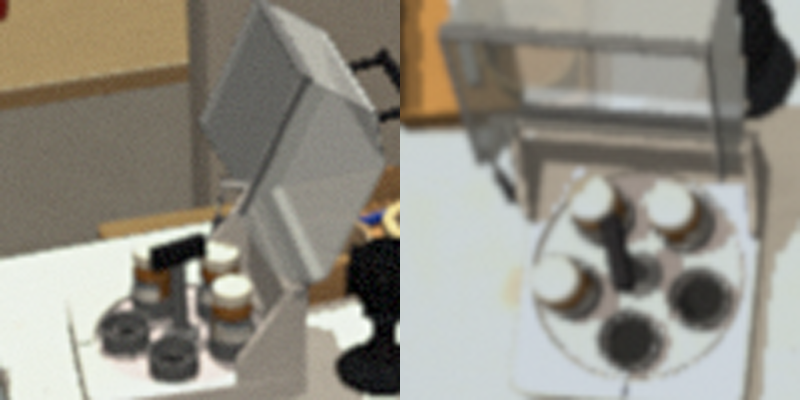

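View pics/p14.png

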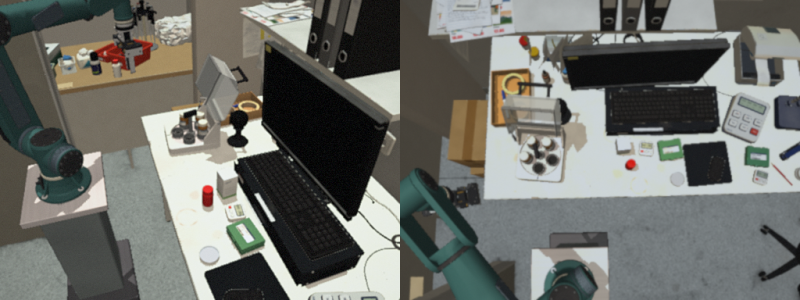

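The top crop shows the loaded pot at front left (560,280), the other two pots at (598,200) and (675,205), and an empty holder at the front (632,340) in line with the mark. The hood is open, the bystanders have not moved, and the robot is clear of everything.

```bash
python3 -c "
from h import *
print(hand_in())"
```

```text
the job is handed in; nothing more can be done
None
```

The amber pot is loaded in the sample changer, the hood is standing open, and the carousel has turned one click clockwise. I handed in at about 27.6 s on the robot's clock, against the 72 s limit.

- **Hood:** I lifted it by its bar to about 1.3 rad and let go. The spring swung it on, and it still stood fully open in the last pictures.
- **Pot:** I took the white-lidded amber pot, not the red look-alike. I lowered it into the front holder until the floor pushed back with about 4.5 N, then let go. It stood upright.
- **Carousel:** I gripped the centre bar and turned it about 72° clockwise. The last pictures show the pot at front left, the other two pots moved round with the carousel, and an empty holder in line with the front mark.
- **Rest of the desk:** the other things look unmoved in the last pictures, compared by eye, and the robot was well clear of everything. The largest force reading at the end of any move was about 13 N.

**Checks that disagreed:** the two cameras differed by about 2–4 mm on the pot's position. I felt a sideways push of about 2.4 N while lowering the pot, which went away after a 0.8 mm shift. No check failed.

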